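# Scoop rock salt into the curing keg

### The arm

A 6-joint arm with a two-finger parallel gripper is mounted at the origin on the work surface. World frame = base frame: x ahead of the robot, y to its left, z up, the work surface at z = 0. Lengths are in m, angles in rad, forces in N, time in s.
With the tool pointing down it reaches from about 0.325 to 0.9 m from the base axis. Payload 6.1 kg.
Tool frame: the origin (TCP) lies on the centre line of the jaws, within the pads' length; the fingertips stand env.tip_reach ahead of it and the grasp point (between the pads) lies 6 mm ahead of it (env.tip_reach is the distance from the TCP to the fingertips, in m); z points along the fingers, y is the line along which they close (so a half turn about z gives the same grasp; the last joint's range is limited). The gripper opens to 85 mm and grips with 20 to 120 N. Pads are 22 mm wide; open, the fingers measure 114 mm over their backs; the gripper's body (76 mm by 85 mm) begins 54 mm behind the grasp point. The pads swing forward as they close: fully open they stand 13 mm farther back than shut.
Start: joints at [1.2, 0.22, 1.526, -0, 1.395, -0.126], TCP at [0.151, 0.606, 0.256] pointing down, gripper open.
Joint ranges: [-2.98, 2.98], [-0.91, 2.08], [0.09, 2.57], [-1.24, 4.39], [0.2, 2.65], [-2.68, 2.68]. Speed limits (rad/s): [2.57, 2.57, 3.01, 3.14, 3.14, 3.14].

### API

Orientations are given as a unit quaternion [w, x, y, z].
In Python, from cell import env, vision gives the robot as it stands.
- The arm moves only by the shell command python3 -m handwheel 'ROWS'. ROWS is JSON, a list of rows, each an object with "translation": the shift along the tool's x, y, z in units of 40 mm (1.0 is 40 mm), a list of three; "rotation": the turn, a rotation vector about the tool's x, y, z in degrees, a list of three; "claw": the opening, from 0 (shut) to 1 (fully open). In form: [{"translation": [tx, ty, tz], "rotation": [wx, wy, wz], "claw": claw}, ...]. A call has 1 to 5 rows; each row shifts and turns the commanded pose from where the row before left it, along the tool's axes as they then stand; what a row does not reach is not made up. A row lasts 1/12 s, in which the tool goes at most 41.7 mm and 7.16 degrees, less where a joint would pass 70% of its speed; a pose out of reach is approached as far as the arm can. A call is refused whole if a number of a shift passes 1 or a number of a turn 7.16, either way. A call with a gripper value outside its range is refused whole. The fingers move at their own pace and stop on an object; the grip force is fixed at half the most. Time passes only in rows, so rows that do not move let the fingers close. It gives the time, the measured TCP pose, the force, the opening and the grip force at its end, in the units of the state.
- env.sense(): the state, without advancing time (a new reading comes with each control period).
- vision.snapshot(name): name is "scene" or "side" or "wrist"; returns a dict with "img" (480x640x3 uint8, blue, green, red), "fx", "fy", "cx", "cy" (pixels), "origin" and "rotation" of the camera in the world; the wrist camera has in their place "T_tool_cam" (4x4, takes a point from camera to tool coordinates, whose origin is the TCP and whose axes are the flange's). Camera axes: x right, y up, looking along -z (the intrinsics and any distortion apply to the point x, -y, -z); pixel columns grow to the right and rows downward; lengths in m; the calibration is good to about 2 mm. A picture is of the moment at which its call begins: read the wrist's pose just before it. There is no depth.
- env.hand_in(): hands the job in; it is judged then, once.
The state is a dict: "time_s": time; "joints": joint angles; "joint_vel": joint speeds; "effort": joint torques, N m; "tcp_pos": TCP position; "tool_rot": TCP orientation; "ft_force": force on the tool from outside, world axes, zero at the start; "moment": the same for the moment, N m; "gripper_width": finger opening in m; "grip_force": force on a finger pad.
Only numpy, scipy, OpenCV 4.12 (cv2) and the standard library are available. Lean on these libraries where they do the work, as an engineer would, in place of code of your own. Each camera call takes 0.05 s, during which the arm holds its last target. There are 200 camera calls.

### The job

Take the scoop from its stone board, scoop up salt lumps from the trough and tip at least three of the four into the open keg, then stand the scoop upright on its board again and let go. Leave no lump anywhere but in the keg or the trough, never touch the salt with the gripper fingers, and do not raise it more than 20 cm above the keg's rim. Do not disturb the bottle, jar, stone and small keg standing around.

Things in the scene. Friction and masses are not known exactly. Their poses are not given: they have to be found in the camera images.
- scoop: Steel scoop, blue handle, 180 g, 175 mm long. Origin: centre of the flat underside of its bowl, on which it stands level. Bowl 100 mm (x) by 110 mm (y, outside), floor 2.5 mm thick, 1.2 mm at the lip, open at the front (-x, the lip), 46 mm high rear wall at +x, side cheeks 38 mm high (22 mm over the front 42 mm). z up. Friction with salt 0.5 to 0.7: it empties sloped 50 degrees lip-down.
- scoop_grip (a point): Middle of the scoop's handle, to pinch across y: 75 mm behind (+x) and 75 mm above the scoop's origin. The handle is a straight bar along x, from x = +40 to +125 mm, 22 mm wide, 62 to 88 mm above the underside. Held loosely or pushed hard, the scoop turns between the pads about y. Axes as the scoop's.
- scoop_lip (a point): Middle of the scoop's lip, at its underside: 50 mm in front (-x) of the scoop's origin. Axes as the scoop's. In the open, lumps are only pushed along by the lip; against the trough's leaning end board they ride over it into the bowl (short strokes free a wedged one). Sliding the lip up along the board while tilting it up keeps them in; drawn back level, they roll off.
- board: Pale stone board, 200 mm (x) by 150 mm (y) by 10 mm thick, fixed on the bench; the scoop starts on it. Origin: centre of its underside, on the bench.
- trough: Pale wooden trough, fixed. Origin: centre of its underside; x along its length, +x roughly away from the robot (yaw up to 0.25 rad). Floor 8 mm thick, inside 245 mm long (x) by 126 mm wide (y); walls 8 mm thick, 42 mm high above the floor. The wall at +x and the sides are upright, the end board at -x (robot's side) leans outwards by 34 degrees from upright and is 65 mm high.
- trough_floor (a point): Top of the trough's floor at its centre, 8 mm above the bench. Axes as the trough's.
- trough_end (a point): Foot of the leaning end board's inner face: top of the floor at x = -122.5 mm, y = 0 in the trough's frame. Axes as the trough's. The lumps start in the half of the trough next to this end (centres 22 to 95 mm from the foot); the other half is empty.
- keg: Open dark wooden keg with two steel hoops, fixed on the bench, 160 mm outside diameter, 144 mm inside diameter, 110 mm high, floor 10 mm thick. Origin: centre of its underside, on the bench.
- keg_mouth (a point): Centre of the keg's open mouth, level with its rim, 110 mm above the bench.
- lump0: A lump of white rock salt, a rough faceted pebble about 35 mm across and 28 mm high, nearly round, about 30 g. Origin: centre of its underside as it first lies (it may roll over).
- lump1: A lump of white rock salt, a rough faceted pebble about 35 mm across and 28 mm high, nearly round, about 30 g. Origin: centre of its underside as it first lies (it may roll over).
- lump2: A lump of white rock salt, a rough faceted pebble about 35 mm across and 28 mm high, nearly round, about 30 g. Origin: centre of its underside as it first lies (it may roll over).
- lump3: A lump of white rock salt, a rough faceted pebble about 35 mm across and 28 mm high, nearly round, about 30 g. Origin: centre of its underside as it first lies (it may roll over).
- bottle: Bystander: closed green glass bottle, 66 mm diameter, 230 mm high, loose. Origin: centre of its underside.
- jar: Bystander: closed amber glass jar, 80 mm diameter, 120 mm high, loose. Origin: centre of its underside.
- stone: Bystander: round grey pressing stone, 96 mm diameter, 58 mm high, loose. Origin: centre of its underside.
- sample_keg: Bystander: small closed wooden keg, 90 mm diameter, 105 mm high, loose. Origin: centre of its underside.
Things that resemble listed ones, but are neither listed nor needed, are in the scene too. Leave any green look-alike of the scoop alone.

How it is judged:
By the outcome, as a careful person would: the job done as asked, in the order asked, and still so for the second after the job is handed in, with the robot touching nothing.
It also fails if it takes over 72 s, if anything falls off the work surface, if the arm or the gripper's body presses on something with over 40 N, if the wrist force passes 120 N, or if a joint passes its speed limit or range.

## Working session

There is one attempt and no reset: what is moved stays moved. The work goes in short steps, Python scripts to look and compute and a shell command to move; the robot and the scene stay as the last step left them, time stands still between calls to the robot, and variables do not carry over. Pictures are saved under pics/ and viewed, at most 10 in all, crops included, and the job is handed in when it is done.

```bash
ls; mkdir -p pics
python3 - <<'E'
from cell import env, vision
import cv2,numpy as np
s=env.sense(); print(s, env.tip_reach)
for n in ("scene","side"):
    d=vision.snapshot(n); cv2.imwrite(f"pics/{n}0.png",d["img"]); print(n,{k:v for k,v in d.items() if k!="img"})
d=vision.snapshot("wrist");cv2.imwrite("pics/wrist0.png",d["img"]);print({k:v for k,v in d.items() if k!="img"})
E
```

```text
pics
{'time_s': 0.0, 'joints': array([ 1.19990483e+00,  2.21217082e-01,  1.52761400e+00, -3.22827201e-05,
        1.39470546e+00, -1.26092596e-01]), 'joint_vel': array([-0.00079262,  0.00156136, -0.00038666, -0.00047096, -0.00105886,
        0.00081354]), 'effort': array([-1.23564772e-03, -4.96901643e+01, -3.89396167e+01, -2.73026089e-04,
        1.12837966e-02,  2.32244304e-05]), 'tcp_pos': array([0.15127999, 0.60583799, 0.25520328]), 'tool_rot': array([-2.23641578e-04,  1.22091175e-01,  9.92518413e-01, -9.45998305e-04]), 'ft_force': array([-0.24972006,  0.39159258,  0.62312828]), 'moment': array([-0.0379332 ,  0.02596436, -0.01788232]), 'grip_force': 0.0, 'gripper_width': 0.08537544849031721} 0.025
scene {'fx': 578.5266802391037, 'fy': 578.5266802391037, 'cx': 310.9179268242421, 'cy': 238.64902243172847, 'origin': array([1.37655234, 0.42063451, 1.14638472]), 'rotation': array([0.49031624, 0.19418097, 0.30501368, 0.79300088])}
side {'fx': 468.51438634406446, 'fy': 468.51438634406446, 'cx': 317.2580032818119, 'cy': 232.8509720140813, 'origin': array([0.25825727, 0.69290016, 0.9391667 ]), 'rotation': array([-0.15996696, -0.05805718,  0.35341421,  0.91985778])}
{'fx': 338.3262846477839, 'fy': 338.3262846477839, 'cx': 325.096161337923, 'cy': 237.6565135105426, 'T_tool_cam': array([[ 1.21272985e-03,  9.63347885e-01,  2.68252458e-01,
         6.75413008e-02],
       [ 9.99998939e-01, -1.38471153e-03,  4.51926361e-04,
         4.47287942e-05],
       [ 8.06814576e-04,  2.68251626e-01, -9.63348543e-01,
        -1.17397717e-01],
       [ 0.00000000e+00,  0.00000000e+00,  0.00000000e+00,
         1.00000000e+00]])}
```

View pics/scene0.png

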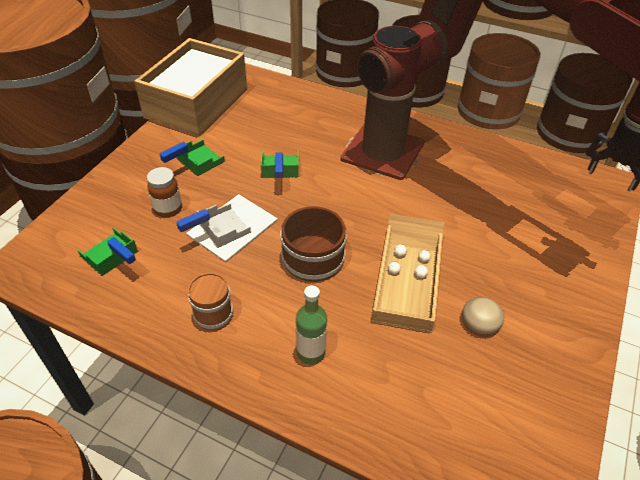

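View pics/side0.png

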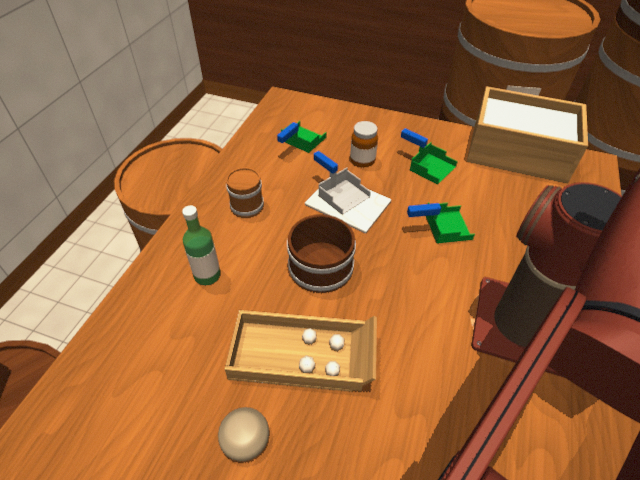

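Scene picture: grey scoop with a blue handle at (215,225) on the white board, keg mouth at (313,232), trough around (410,270) with four lumps. Green look-alikes are at (198,157), (280,165) and (110,250). In the side view the scoop is at (345,190), keg (321,250), trough (303,350). I'll zoom in for exact corners.

```bash
cat > h.py <<'E'
import numpy as np, cv2, json
from scipy.spatial.transform import Rotation as R
def quat(q): return R.from_quat([q[1],q[2],q[3],q[0]])
CAM={'scene':(578.52668,310.91793,238.64902,[1.37655234,0.42063451,1.14638472],[0.49031624,0.19418097,0.30501368,0.79300088]),
'side':(468.514386,317.258003,232.850972,[0.25825727,0.69290016,0.9391667],[-0.15996696,-0.05805718,0.35341421,0.91985778])}
def proj(c,P):
    f,cx,cy,o,q=CAM[c]; p=quat(q).inv().apply(np.atleast_2d(P)-np.array(o))
    return np.c_[cx+f*p[:,0]/-p[:,2], cy-f*p[:,1]/-p[:,2]]
def onz(c,uv,z):
    f,cx,cy,o,q=CAM[c]; uv=np.atleast_2d(np.asarray(uv,float)); o=np.array(o)
    d=quat(q).apply(np.c_[(uv[:,0]-cx)/f,-(uv[:,1]-cy)/f,-np.ones(len(uv))])
    return o+d*((z-o[2])/d[:,2])[:,None]
def fr(x,y,yaw,P,z=0):
    return R.from_euler('z',yaw).apply(np.atleast_2d(P))+[x,y,z]
E
python3 - <<'E'
from h import *
a=cv2.imread('pics/scene0.png');b=cv2.imread('pics/side0.png')
def c(i,x,y,w,h): return cv2.resize(i[y:y+h,x:x+w],(400,300),interpolation=cv2.INTER_CUBIC)
# scales
m=np.vstack([np.hstack([c(a,170,185,120,90),c(b,295,145,120,90)]),np.hstack([c(a,330,210,160,120),c(b,220,290,160,120)])])
cv2.imwrite('pics/crop0.png',m)
for cam,k,sk,jar,bot,st in (('scene',(313,232),(210,290),(164,178),(312,295),(483,316)),('side',(321,241),(245,182),(365,132),(190,212),(244,433))):
    print(cam,'keg',onz(cam,k,.11),'sk',onz(cam,sk,.105),'jar',onz(cam,jar,.12),'bot',onz(cam,bot,.23),'stone',onz(cam,st,.03))
E
```

```text
scene keg [[0.50254466 0.00375565 0.11      ]] sk [[ 0.76316262 -0.12625871  0.105     ]] jar [[ 0.51346068 -0.43071257  0.12      ]] bot [[0.75698495 0.12525537 0.23      ]] stone [[0.49679507 0.44462344 0.03      ]]
side keg [[0.48662215 0.00969279 0.11      ]] sk [[ 0.74579313 -0.12130424  0.105     ]] jar [[ 0.50227776 -0.42361791  0.12      ]] bot [[0.74105512 0.12624149 0.23      ]] stone [[0.48683816 0.44528932 0.03      ]]
```

View pics/crop0.png

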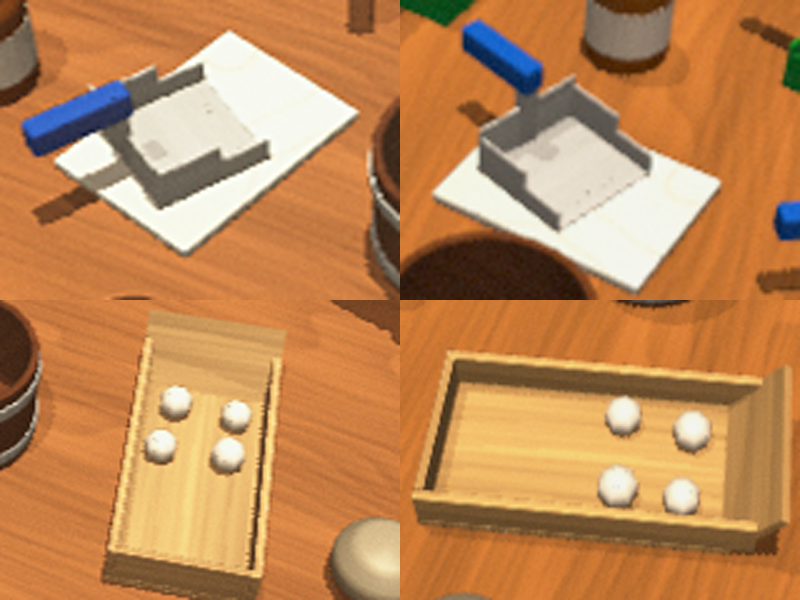

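Crop picture: the scene board corners are at crop (230,32), (357,110), (185,253), (57,160). The side board corners are at (718,183), (640,290), (434,190). Trough rim corners are clear in both lower crops. The two cameras differ by about 15 mm in x, so I'll check with model fits.

```bash
cat > fit.py <<'E'
from h import *
from scipy.optimize import least_squares
t=lambda L,x,y,s,ox=0,oy=0:np.array([[x+(a-ox)/s,y+(b-oy)/s] for a,b in L])
s1=400/120;s2=2.5
BT=lambda L:L
obs={}
# board top z=.01 ; board frame guess: order corners later
sb=t([(230,32),(357,110),(185,253),(57,160)],170,185,s1)
db=t([(718,183),(640,290),(434,190)],295,145,s1,400)
st=t([(108,550),(262,575),(285,332),(150,312)],330,210,s2,0,300)
dt=t([(448,352),(415,492),(782,522),(790,368)],220,290,s2,400,300)
print('scene board',onz('scene',sb,.01).round(4).tolist());print('side board',onz('side',db,.01).round(4).tolist())
for c,p in(('scene',st),('side',dt)):
    print(c,'trough',onz(c,p[:2],.05).round(4).tolist(),onz(c,p[2:],.073).round(4).tolist())
sl=t([(176,403),(236,417),(160,446),(227,455)],330,210,s2,0,300)
dl=t([(692,431),(682,497),(623,415),(617,487)],220,290,s2,400,300)
print(onz('scene',sl,.022).round(4).tolist(),onz('side',dl,.022).round(4).tolist())
sc=t([(268,157),(162,208),(203,68),(268,143)],170,185,s1)
dc=t([(562,229),(651,168),(651,155)],295,145,s1,400)
print('scoop scene', onz('scene',sc[:2],.0115).round(4).tolist(),onz('scene',sc[2:],.032).round(4).tolist(),'side',onz('side',dc[:2],.0115).round(4).tolist(),onz('side',dc[2:],.032).round(4).tolist())
hs=t([(27,140),(128,88)],170,185,s1); hd=t([(468,33),(538,70)],295,145,s1,400)
print('handle scene',onz('scene',hs,.088).round(4).tolist(),'side',onz('side',hd,.088).round(4).tolist())
E
python3 fit.py
```

```text
scene board [[0.3825, -0.2895, 0.01], [0.4155, -0.1477, 0.01], [0.6105, -0.192, 0.01], [0.5736, -0.3356, 0.01]]
side board [[0.3793, -0.2866, 0.01], [0.409, -0.1447, 0.01], [0.6046, -0.1957, 0.01]]
scene trough [[0.6103, 0.2125, 0.05], [0.5729, 0.3486, 0.05]] [[0.2894, 0.2766, 0.073], [0.3253, 0.1414, 0.073]]
side trough [[0.606, 0.2155, 0.05], [0.5727, 0.3447, 0.05]] [[0.2849, 0.2798, 0.073], [0.3146, 0.1431, 0.073]]
[[0.3873, 0.2, 0.022], [0.3775, 0.2617, 0.022], [0.4488, 0.2058, 0.022], [0.4295, 0.27, 0.022]] [[0.382, 0.2013, 0.022], [0.3709, 0.2625, 0.022], [0.4439, 0.207, 0.022], [0.4252, 0.2724, 0.022]]
scoop scene [[0.4955, -0.1855, 0.0115], [0.5803, -0.2319, 0.0115]] [[0.4488, -0.2731, 0.032], [0.4983, -0.1822, 0.032]] side [[0.488, -0.1872, 0.0115], [0.4379, -0.2834, 0.0115]] [[0.4381, -0.2773, 0.032]]
handle scene [[0.6217, -0.3157, 0.088], [0.5406, -0.2784, 0.088]] side [[0.616, -0.3122, 0.088], [0.5441, -0.2861, 0.088]]
```

Averaging the two cameras (they agree to about 5 mm on corners):
- **Board:** about (.494,-.241), yaw -.24.
- **Scoop:** origin about (.509,-.259), yaw about -.48, grip point about (.575,-.294).
- **Trough:** centre about (.467,.250), yaw .24.
- **Keg:** about (.494,.007).

I'll go above the handle now.

```bash
cat >> h.py <<'E'
def need(pos,yaw,tilt=0,show=True):
    """TCP target; tool y = scoop y (az 90+yaw), tilt = lip-up deg. prints current->target in tool units"""
    from cell import env
    s=env.sense(); Rt=R.from_euler('z',yaw)*R.from_euler('y',tilt,degrees=True)*R.from_matrix(np.array([[-1,0,0],[0,1,0],[0,0,-1.]]))
    Rc=quat(s['tool_rot']); print('need t',(Rc.inv().apply(np.array(pos)-s['tcp_pos'])/.04).round(2),'r',np.degrees((Rc.inv()*Rt).as_rotvec()).round(2),'| tcp',s['tcp_pos'].round(4),'t',round(s['time_s'],2),'F',s['ft_force'].round(1),'w',round(s['gripper_width'],4),'j',s['joints'].round(2))
E
python3 -m handwheel '[{"translation":[0,0,0],"rotation":[0,0,7],"claw":1},{"translation":[0,0,0],"rotation":[0,0,6.5],"claw":1}]'
for i in 1; do :; done
python3 -m handwheel '[{"translation":[-0.8,-0.6,0],"rotation":[0,0,0],"claw":1},{"translation":[-0.8,-0.6,0],"rotation":[0,0,0],"claw":1},{"translation":[-0.8,-0.6,0],"rotation":[0,0,0],"claw":1},{"translation":[-0.8,-0.6,0],"rotation":[0,0,0],"claw":1},{"translation":[-0.8,-0.6,0],"rotation":[0,0,0],"claw":1}]'
python3 -m handwheel '[{"translation":[-0.8,-0.6,0],"rotation":[0,0,0],"claw":1},{"translation":[-0.8,-0.6,0],"rotation":[0,0,0],"claw":1},{"translation":[-0.8,-0.6,0],"rotation":[0,0,0],"claw":1},{"translation":[-0.8,-0.6,0],"rotation":[0,0,0],"claw":1},{"translation":[-0.8,-0.6,0],"rotation":[0,0,0],"claw":1}]'
python3 -c "
from h import *
need([.5745,-.294,.2],-.48)"
```

```text
time_s: 0.32
tcp_pos: [0.1514, 0.6061, 0.2558]
tool_rot: [-0.0, 0.241, 0.971, -0.0]
ft_force: [0.3, -0.0, 0.8]
gripper_width: 0.0854
grip_force: 0.0
time_s: 0.73
tcp_pos: [0.2381, 0.4242, 0.2558]
tool_rot: [-0.0, 0.238, 0.971, -0.0]
ft_force: [1.6, 0.3, 1.4]
gripper_width: 0.0856
grip_force: 0.0
time_s: 1.15
tcp_pos: [0.3245, 0.2439, 0.2562]
tool_rot: [0.0, 0.238, 0.971, 0.0]
ft_force: [2.0, -0.2, 0.4]
gripper_width: 0.0854
grip_force: 0.0
need t [-11.75  -9.04   1.41] r [0.02 0.01 0.01] | tcp [0.3245 0.2439 0.2562] t 1.15 F [ 2.  -0.2  0.4] w 0.0854 j [ 0.45 -0.34  2.06 -0.    1.42 -0.64]
```

```bash
python3 -m handwheel '[{"translation":[-0.78,-0.6,0],"rotation":[0,0,0],"claw":1},{"translation":[-0.78,-0.6,0],"rotation":[0,0,0],"claw":1},{"translation":[-0.78,-0.6,0],"rotation":[0,0,0],"claw":1},{"translation":[-0.78,-0.6,0],"rotation":[0,0,0],"claw":1},{"translation":[-0.78,-0.6,0],"rotation":[0,0,0],"claw":1}]' >/dev/null
python3 -m handwheel '[{"translation":[-0.78,-0.6,0],"rotation":[0,0,0],"claw":1},{"translation":[-0.78,-0.6,0],"rotation":[0,0,0],"claw":1},{"translation":[-0.78,-0.6,0],"rotation":[0,0,0],"claw":1},{"translation":[-0.78,-0.6,0],"rotation":[0,0,0],"claw":1},{"translation":[-0.78,-0.6,0],"rotation":[0,0,0],"claw":1}]' >/dev/null
python3 -m handwheel '[{"translation":[-0.78,-0.6,0.2],"rotation":[0,0,0],"claw":1},{"translation":[-0.78,-0.6,0.2],"rotation":[0,0,0],"claw":1},{"translation":[-0.78,-0.6,0.2],"rotation":[0,0,0],"claw":1},{"translation":[-0.78,-0.6,0.2],"rotation":[0,0,0],"claw":1},{"translation":[-0.78,-0.6,0.2],"rotation":[0,0,0],"claw":1}]' >/dev/null
python3 -m handwheel '[{"translation":[0,0,0],"rotation":[0,0,0],"claw":1}]' > /dev/null
python3 - <<'E'
from h import *
need([.5745,-.294,.2],-.48)
from cell import env,vision
s=env.sense(); d=vision.snapshot('wrist'); cv2.imwrite('pics/w1.png',d['img'])
T=d['T_tool_cam']; Rc=quat(s['tool_rot']); img=d['img'].astype(int)
m=((img[...,0]>img[...,2]+40)&(img[...,0]>img[...,1]+30)).astype(np.uint8)
n,l,st,c=cv2.connectedComponentsWithStats(m)
for i in range(1,n):
    if st[i,4]>150:
        cs,_=cv2.findContours((l==i).astype(np.uint8),0,2); bx=cv2.boxPoints(cv2.minAreaRect(cs[0]))
        dr=np.c_[(bx[:,0]-d['cx'])/d['fx'],-(bx[:,1]-d['cy'])/d['fy'],-np.ones(4)]
        dw=Rc.apply(dr@T[:3,:3].T); o=Rc.apply(T[:3,3])+s['tcp_pos']
        P=o+dw*((.098-o[2])/dw[:,2])[:,None]; print(st[i],bx.round().tolist(),P[:,:2].round(4).tolist(),P.mean(0).round(4))
E
```

```text
need t [-0.02  0.05  0.28] r [-0.08 -0.25 -0.26] | tcp [ 0.5728 -0.2954  0.2112] t 2.48 F [ 0.3  1.4 -1.8] w 0.0855 j [-0.6   0.3   1.51 -0.    1.33 -1.68]
[ 314  197   31  111 3042] [[313.0, 307.0], [315.0, 197.0], [344.0, 197.0], [342.0, 307.0]] [[0.6128, -0.3266], [0.5406, -0.2864], [0.5502, -0.2688], [0.6234, -0.3074]] [ 0.5818 -0.2973  0.098 ]
```

View pics/w1.png

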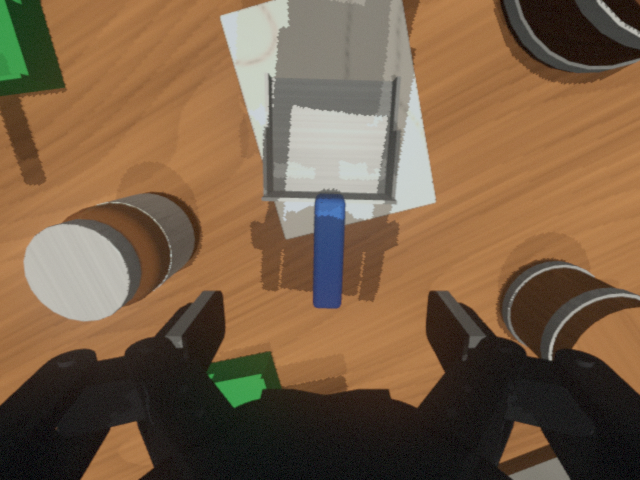

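The wrist view shows the handle bar centred at pixel (328,252). It measures 83 x 20 mm at .098 height as expected, yaw about -.495, grip (.575,-.294). The jar at (80,270) and the green scoop are clear of the fingers, so I'll descend and close.

```bash
python3 -m handwheel '[{"translation":[-0.02,0.02,0.8],"rotation":[0,0,0.65],"claw":1},{"translation":[-0.02,0.02,0.8],"rotation":[0,0,0],"claw":1},{"translation":[0,0,0.7],"rotation":[0,0,0],"claw":1},{"translation":[0,0,0.5],"rotation":[0,0,0],"claw":1},{"translation":[0,0,0.22],"rotation":[0,0,0],"claw":1}]'
python3 -m handwheel '[{"translation":[0,0,0],"rotation":[0,0,0],"claw":0},{"translation":[0,0,0],"rotation":[0,0,0],"claw":0},{"translation":[0,0,0],"rotation":[0,0,0],"claw":0},{"translation":[0,0,0],"rotation":[0,0,0],"claw":0},{"translation":[0,0,0],"rotation":[0,0,0],"claw":0}]'
python3 -m handwheel '[{"translation":[0,0,0],"rotation":[0,0,0],"claw":0},{"translation":[0,0,0],"rotation":[0,0,0],"claw":0},{"translation":[0,0,0],"rotation":[0,0,0],"claw":0},{"translation":[0,0,0],"rotation":[0,0,0],"claw":0},{"translation":[0,0,0],"rotation":[0,0,0],"claw":0}]'
python3 -c "
from h import *
need([.575,-.294,.09],-.496)"
```

```text
time_s: 2.95
tcp_pos: [0.573, -0.2868, 0.092]
tool_rot: [-0.003, 0.243, 0.97, 0.001]
ft_force: [-0.6, -0.8, -0.7]
gripper_width: 0.0855
grip_force: 0.0
time_s: 3.37
tcp_pos: [0.5762, -0.2899, 0.0976]
tool_rot: [0.002, 0.243, 0.97, -0.001]
ft_force: [-0.1, -1.9, 1.2]
gripper_width: 0.0253
grip_force: 0.8
time_s: 3.78
tcp_pos: [0.5764, -0.2902, 0.0977]
tool_rot: [0.002, 0.243, 0.97, -0.001]
ft_force: [0.7, -1.2, 5.9]
gripper_width: 0.021
grip_force: 60.0
need t [-0.01 -0.1   0.19] r [-0.03  0.22  0.24] | tcp [ 0.5764 -0.2902  0.0977] t 3.78 F [ 0.7 -1.2  5.9] w 0.021 j [-0.59  0.42  1.6  -0.    1.13 -1.67]
```

Scoop gripped (21 mm at 60 N). Lifting, turning 42°, and carrying it over to above the trough's empty half.

```bash
python3 -m handwheel '[{"translation":[0,0,-0.5],"rotation":[0,0,0],"claw":0},{"translation":[0,0,-0.8],"rotation":[0,0,0],"claw":0},{"translation":[0,0,-0.8],"rotation":[0,0,0],"claw":0},{"translation":[0,0,-0.8],"rotation":[0,0,-5],"claw":0},{"translation":[0,0,-0.8],"rotation":[0,0,-7],"claw":0}]'
python3 -m handwheel '[{"translation":[0,0,0],"rotation":[0,0,-7],"claw":0},{"translation":[0,0,0],"rotation":[0,0,-7],"claw":0},{"translation":[0,0,0],"rotation":[0,0,-7],"claw":0},{"translation":[0,0,0],"rotation":[0,0,-7],"claw":0},{"translation":[0,0.3,0],"rotation":[0,0,-2.2],"claw":0}]'
python3 -m handwheel '[{"translation":[-0.24,0.9,0],"rotation":[0,0,0],"claw":0},{"translation":[-0.24,0.9,0],"rotation":[0,0,0],"claw":0},{"translation":[-0.24,0.9,0],"rotation":[0,0,0],"claw":0},{"translation":[-0.24,0.9,0],"rotation":[0,0,0],"claw":0},{"translation":[-0.24,0.9,0],"rotation":[0,0,0],"claw":0}]'>/dev/null
python3 -m handwheel '[{"translation":[-0.24,0.9,0],"rotation":[0,0,0],"claw":0},{"translation":[-0.24,0.9,0],"rotation":[0,0,0],"claw":0},{"translation":[-0.24,0.9,0],"rotation":[0,0,0],"claw":0},{"translation":[-0.24,0.9,0],"rotation":[0,0,0],"claw":0},{"translation":[-0.24,0.9,0],"rotation":[0,0,0],"claw":0}]' >/dev/null
python3 -m handwheel '[{"translation":[-0.24,0.9,0],"rotation":[0,0,0],"claw":0},{"translation":[-0.24,0.9,0],"rotation":[0,0,0],"claw":0},{"translation":[-0.24,0.9,0],"rotation":[0,0,0],"claw":0},{"translation":[-0.24,0.9,0],"rotation":[0,0,0],"claw":0},{"translation":[0,0.5,0],"rotation":[0,0,0],"claw":0}]' >/dev/null
python3 -m handwheel '[{"translation":[0,0,0],"rotation":[0,0,0],"claw":0},{"translation":[0,0,0],"rotation":[0,0,0],"claw":0}]' >/dev/null
python3 -c "
from h import *
need([.585,.279,.2],.2406)
from cell import env,vision
a=vision.snapshot('wrist')['img']; b=vision.snapshot('side')['img']; cv2.imwrite('pics/w2f.png',a)
cv2.imwrite('pics/w2.png',np.hstack([cv2.resize(a,(440,330)),cv2.resize(b[220:460,180:440],(360,330))]))"
```

```text
time_s: 4.2
tcp_pos: [0.5746, -0.2888, 0.2443]
tool_rot: [-0.001, 0.139, 0.99, 0.0]
ft_force: [0.9, 0.7, -1.7]
gripper_width: 0.0211
grip_force: 58.9
time_s: 4.62
tcp_pos: [0.5723, -0.2787, 0.243]
tool_rot: [-0.0, -0.124, 0.992, -0.0]
ft_force: [0.1, 0.5, -2.7]
gripper_width: 0.0209
grip_force: 59.0
need t [-0.33  0.29  1.07] r [-0.02 -0.09  0.39] | tcp [0.5752 0.2645 0.2427] t 6.03 F [-0.2 -0.1 -2.5] w 0.0213 j [ 0.31  0.25  1.52 -0.    1.38 -1.51]
```

View pics/w2.png

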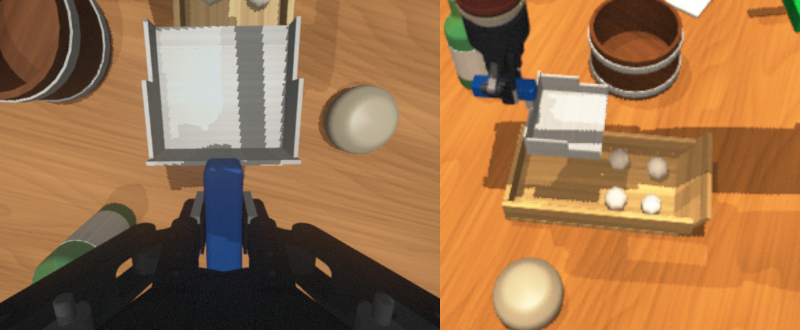

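Left half (wrist): the bowl is level and empty, and the trough walls show beyond it at columns 172 to 295, slightly right of the scoop axis. Right half (side): the scoop hovers over the trough's empty end, with the lumps still near the leaning board. I'll check the lateral alignment numerically.

Run:
```python
from h import *
from cell import env
im=cv2.imread('pics/w2f.png'); s=env.sense(); Rc=quat(s['tool_rot'])
T=np.array([[1.21272985e-03,9.63347885e-01,2.68252458e-01,6.75413008e-02],[9.99998939e-01,-1.38471153e-03,4.51926361e-04,4.47287942e-05],[8.06814576e-04,2.68251626e-01,-9.63348543e-01,-1.17397717e-01]])
def W(uv,z):
    u,v=uv; d=Rc.apply(T[:,:3]@[(u-325.096)/338.326,-(v-237.657)/338.326,-1]); o=Rc.apply(T[:,3])+s['tcp_pos']; return o+d*(z-o[2])/d[2]
ax=R.from_euler('z',.2406)
for v in (4,14,22):
    g=cv2.GaussianBlur(im[v-2:v+3],(3,3),0).mean(0).astype(int)
    gr=np.abs(np.diff(g,axis=0)).sum(1); pk=[u for u in range(235,460) if gr[u]>25 and gr[u]==gr[max(u-3,0):u+4].max()]
    print(v,[(u,int(gr[u]),(ax.inv().apply(W((u,v),.05)-[.467,.2501,0])*1000).round(1)[:2].tolist()) for u in pk])
```

```text
4 [(251, 42, [-66.0, -74.1]), (260, 72, [-66.1, -66.9]), (268, 35, [-66.1, -60.5]), (333, 68, [-66.3, -8.6]), (358, 73, [-66.4, 11.4]), (390, 41, [-66.6, 37.0]), (407, 71, [-66.6, 50.5]), (418, 114, [-66.7, 59.3]), (427, 55, [-66.7, 66.5])]
14 [(251, 43, [-59.0, -74.5]), (261, 64, [-59.1, -66.5]), (268, 35, [-59.1, -60.8]), (333, 68, [-59.3, -8.5]), (368, 46, [-59.5, 19.7]), (384, 49, [-59.5, 32.5]), (406, 68, [-59.6, 50.2]), (417, 118, [-59.7, 59.1]), (427, 63, [-59.7, 67.1])]
22 [(252, 46, [-53.4, -74.0]), (261, 67, [-53.4, -66.7]), (268, 35, [-53.4, -61.0]), (331, 58, [-53.7, -10.0]), (383, 32, [-53.9, 32.0]), (406, 74, [-53.9, 50.6]), (417, 117, [-54.0, 59.5]), (426, 71, [-54.0, 66.8]), (431, 26, [-54.0, 70.8])]
```

The wrist camera puts the walls at -74 and +67 mm (141 mm apart, as it should be), so the centre line is 3.5 mm to the -y side of my estimate. I'll use that and lower the scoop into the trough.

```bash
python3 -m handwheel '[{"translation":[-0.33,0.22,0],"rotation":[0,0,0.4],"claw":0},{"translation":[0,0,0],"rotation":[0,0,0],"claw":0}]'>/dev/null
python3 -m handwheel '[{"translation":[0,0,0.7],"rotation":[0,0,0],"claw":0},{"translation":[0,0,0.7],"rotation":[0,0,0],"claw":0},{"translation":[0,0,0.7],"rotation":[0,0,0],"claw":0},{"translation":[0,0,0.5],"rotation":[0,0,0],"claw":0},{"translation":[0,0,0],"rotation":[0,0,0],"claw":0}]'
python3 -c "
from h import *
need([.5857,.276,.098],.2406)"
python3 -m handwheel '[{"translation":[0,0,0.35],"rotation":[0,0,0],"claw":0},{"translation":[0,0,0.25],"rotation":[0,0,0],"claw":0},{"translation":[0,0,0.15],"rotation":[0,0,0],"claw":0},{"translation":[0,0,0.1],"rotation":[0,0,0],"claw":0},{"translation":[0,0,0.0],"rotation":[0,0,0],"claw":0}]'
python3 -c "
from h import *
need([.5857,.276,.098],.2406)"
```

```text
time_s: 6.72
tcp_pos: [0.5834, 0.2724, 0.1335]
tool_rot: [-0.005, -0.118, 0.993, -0.001]
ft_force: [-1.4, -0.8, -3.2]
gripper_width: 0.0211
grip_force: 59.3
need t [-0.09  0.08  0.89] r [-0.06 -0.58 -0.25] | tcp [0.5834 0.2724 0.1335] t 6.72 F [-1.4 -0.8 -3.2] w 0.0211 j [ 0.31  0.38  1.57 -0.    1.2  -1.49]
time_s: 7.13
tcp_pos: [0.5866, 0.2751, 0.105]
tool_rot: [-0.0, -0.119, 0.993, -0.0]
ft_force: [-1.0, -0.9, -2.3]
gripper_width: 0.0209
grip_force: 59.4
need t [0.02 0.03 0.18] r [-0.   -0.04 -0.16] | tcp [0.5866 0.2751 0.105 ] t 7.13 F [-1.  -0.9 -2.3] w 0.0209 j [ 0.32  0.42  1.58 -0.    1.15 -1.49]
```

```bash
python3 -m handwheel '[{"translation":[0,0.03,0.18],"rotation":[0,0,-0.15],"claw":0},{"translation":[0,0,0],"rotation":[0,0,0],"claw":0},{"translation":[0,0,0],"rotation":[0,0,0],"claw":0}]'
python3 -m handwheel '[{"translation":[0,0,0.05],"rotation":[0,0,0],"claw":0},{"translation":[0,0,0],"rotation":[0,0,0],"claw":0}]'
python3 -c "
from h import *
need([.5857,.276,.0955],.2406)"
```

```text
time_s: 7.38
tcp_pos: [0.5863, 0.2765, 0.0982]
tool_rot: [-0.0, -0.12, 0.993, -0.0]
ft_force: [-0.0, -0.8, -2.9]
gripper_width: 0.0211
grip_force: 59.3
time_s: 7.55
tcp_pos: [0.5865, 0.2764, 0.0963]
tool_rot: [0.0, -0.12, 0.993, 0.0]
ft_force: [-0.0, 0.6, -2.7]
gripper_width: 0.0209
grip_force: 59.3
need t [ 0.02 -0.01  0.02] r [-0.    0.01 -0.  ] | tcp [0.5865 0.2764 0.0963] t 7.55 F [-0.   0.6 -2.7] w 0.0209 j [ 0.32  0.43  1.58 -0.    1.13 -1.49]
```

```bash
python3 -m handwheel '[{"translation":[0,0,0.06],"rotation":[0,-0.5,0],"claw":0},{"translation":[0,0,0],"rotation":[0,0,0],"claw":0}]'
python3 -c "
from h import *
need([.5857,.276,.0955],.2406,-1)"
python3 -m handwheel '[{"translation":[0.3,0,0],"rotation":[0,0,0],"claw":0},{"translation":[0.4,0,0],"rotation":[0,0,0],"claw":0},{"translation":[0.3,0,0],"rotation":[0,0,0],"claw":0},{"translation":[0,0,0],"rotation":[0,0,0],"claw":0}]'
python3 -c "
from h import *
need([.5857,.276,.0955],.2406,-1)"
```

```text
time_s: 7.72
tcp_pos: [0.5873, 0.2766, 0.0956]
tool_rot: [0.006, -0.12, 0.993, 0.001]
ft_force: [-0.9, -1.2, 4.8]
gripper_width: 0.021
grip_force: 60.3
need t [ 0.04 -0.01  0.  ] r [-0.   -0.36  0.01] | tcp [0.5873 0.2766 0.0956] t 7.72 F [-0.9 -1.2  4.8] w 0.021 j [ 0.32  0.42  1.59 -0.    1.12 -1.49]
time_s: 8.05
tcp_pos: [0.5478, 0.267, 0.0956]
tool_rot: [0.006, -0.12, 0.993, 0.001]
ft_force: [-1.3, -1.4, 4.7]
gripper_width: 0.0209
grip_force: 60.3
need t [-0.97 -0.01  0.01] r [-0.   -0.31  0.01] | tcp [0.5478 0.267  0.0956] t 8.05 F [-1.3 -1.4  4.7] w 0.0209 j [ 0.32  0.34  1.7  -0.    1.09 -1.49]
```

Light lip contact on the floor. Now the stroke towards the end board.

```bash
python3 -m handwheel '[{"translation":[0.3,0,0],"rotation":[0,0,0],"claw":0},{"translation":[0.3,0,0],"rotation":[0,0,0],"claw":0},{"translation":[0.3,0,0],"rotation":[0,0,0],"claw":0},{"translation":[0.2,0,0],"rotation":[0,0,0],"claw":0},{"translation":[0,0,0],"rotation":[0,0,0],"claw":0}]'
python3 -m handwheel '[{"translation":[0.2,0,0],"rotation":[0,0,0],"claw":0},{"translation":[0.2,0,0],"rotation":[0,0,0],"claw":0},{"translation":[0.2,0,0],"rotation":[0,0,0],"claw":0},{"translation":[0,0,0],"rotation":[0,0,0],"claw":0}]'
python3 -c "
from h import *
need([.5857,.276,.0955],.2406,-1)
from cell import vision
a=vision.snapshot('scene')['img'][190:340,340:480]; b=vision.snapshot('side')['img'][270:420,200:420]; c=vision.snapshot('wrist')['img']
cv2.imwrite('pics/s3.png',np.hstack([cv2.resize(a,(280,300)),cv2.resize(c,(400,300))]));cv2.imwrite('pics/s3b.png',b)"
```

```text
time_s: 8.47
tcp_pos: [0.506, 0.2568, 0.0956]
tool_rot: [0.007, -0.12, 0.993, 0.001]
ft_force: [-0.6, -0.3, 7.9]
gripper_width: 0.0209
grip_force: 60.7
time_s: 8.8
tcp_pos: [0.4834, 0.2513, 0.0957]
tool_rot: [0.007, -0.12, 0.993, 0.001]
ft_force: [1.2, -0.3, 10.1]
gripper_width: 0.0208
grip_force: 61.0
need t [-2.63 -0.01  0.04] r [ 0.02 -0.15  0.  ] | tcp [0.4834 0.2513 0.0957] t 8.8 F [ 1.2 -0.3 10.1] w 0.0208 j [ 0.34  0.2   1.88 -0.    1.05 -1.48]
```

View pics/s3.png

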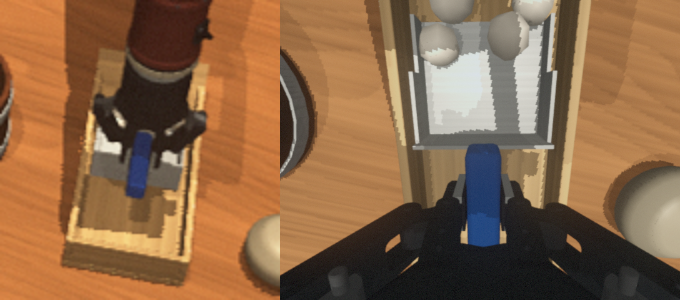

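The wrist view (right) shows two lumps in the bowl at (438,45) and (510,35), and two more at the lip against the end board. A short push-back-push should bring them in.

```bash
python3 -m handwheel '[{"translation":[0.2,0,0],"rotation":[0,0,0],"claw":0},{"translation":[0.1,0,0],"rotation":[0,0,0],"claw":0},{"translation":[0,0,0],"rotation":[0,0,0],"claw":0}]'
python3 -m handwheel '[{"translation":[-0.2,0,0],"rotation":[0,0,0],"claw":0},{"translation":[0.2,0,0],"rotation":[0,0,0],"claw":0},{"translation":[0.08,0,0],"rotation":[0,0,0],"claw":0},{"translation":[0,0,0],"rotation":[0,0,0],"claw":0}]'
python3 -c "
from h import *
need([.5857,.276,.0955],.2406,-1)
from cell import vision
c=vision.snapshot('wrist')['img'];cv2.imwrite('pics/w4.png',c[0:260,180:460])"
```

```text
time_s: 9.2
tcp_pos: [0.4724, 0.2487, 0.0956]
tool_rot: [0.008, -0.12, 0.993, 0.001]
ft_force: [3.2, 1.7, 9.5]
gripper_width: 0.021
grip_force: 60.9
time_s: 9.53
tcp_pos: [0.4688, 0.2477, 0.095]
tool_rot: [0.007, -0.12, 0.993, 0.001]
ft_force: [4.0, 1.6, 6.9]
gripper_width: 0.0212
grip_force: 60.8
need t [-3.01 -0.01  0.03] r [ 0.02 -0.14 -0.01] | tcp [0.4688 0.2477 0.095 ] t 9.53 F [4.  1.6 6.9] w 0.0212 j [ 0.34  0.16  1.92 -0.    1.05 -1.47]
```

View pics/w4.png

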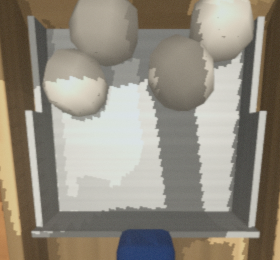

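All four lumps are in or straddling the lip. Now sliding the lip up the board while tilting it up.

```bash
python3 -m handwheel '[{"translation":[0.08,0,0],"rotation":[0,2.5,0],"claw":0},{"translation":[0.04,0,0],"rotation":[0,2.5,0],"claw":0},{"translation":[0.04,0,0],"rotation":[0,2.5,0],"claw":0},{"translation":[0.04,0,0],"rotation":[0,2.5,0],"claw":0}]'
python3 -m handwheel '[{"translation":[0.05,0,0.01],"rotation":[0,2.5,0],"claw":0},{"translation":[0.05,0,0.01],"rotation":[0,2.5,0],"claw":0},{"translation":[0.06,0,0.02],"rotation":[0,2.5,0],"claw":0},{"translation":[0.06,0,0.02],"rotation":[0,2.5,0],"claw":0}]'
python3 -m handwheel '[{"translation":[0.06,0,0.02],"rotation":[0,2.5,0],"claw":0},{"translation":[0.06,0,0.02],"rotation":[0,2.5,0],"claw":0},{"translation":[0,0,0],"rotation":[0,0,0],"claw":0}]'
python3 -c "
from h import *
need([.4688,.2477,.095],.2406,25)
from cell import vision
c=vision.snapshot('wrist')['img'];cv2.imwrite('pics/w5.png',c[0:260,150:490])"
```

```text
time_s: 9.92
tcp_pos: [0.4647, 0.2468, 0.0963]
tool_rot: [-0.076, -0.12, 0.99, -0.009]
ft_force: [17.9, 5.8, 2.5]
gripper_width: 0.021
grip_force: 61.0
time_s: 10.25
tcp_pos: [0.4608, 0.2458, 0.0981]
tool_rot: [-0.156, -0.118, 0.981, -0.018]
ft_force: [23.2, 7.3, 17.6]
gripper_width: 0.0213
grip_force: 64.4
time_s: 10.5
tcp_pos: [0.4582, 0.2451, 0.099]
tool_rot: [-0.196, -0.117, 0.973, -0.023]
ft_force: [30.0, 9.0, 16.9]
gripper_width: 0.0209
grip_force: 65.7
need t [-0.29 -0.   -0.01] r [ 0.14  2.21 -0.04] | tcp [0.4582 0.2451 0.099 ] t 10.5 F [30.   9.  16.9] w 0.0209 j [ 0.32  0.43  1.63  0.03  1.48 -1.5 ]
```

View pics/w5.png

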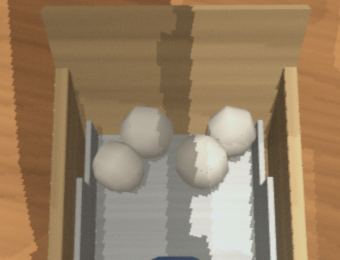

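The bowl's lip at crop row 130 (previously 30) means the scoop stayed flat and pivoted about 25° in the pads, because I pressed the board too hard. The salt is still at the lip. I'll ease off the forward push, then rise parallel to the board with light contact.

```bash
python3 -m handwheel '[{"translation":[-0.08,0,-0.03],"rotation":[0,0,0],"claw":0},{"translation":[-0.05,0,-0.02],"rotation":[0,0,0],"claw":0},{"translation":[0,0,0],"rotation":[0,0,0],"claw":0}]'
python3 -m handwheel '[{"translation":[0,0,0],"rotation":[0,2.5,0],"claw":0},{"translation":[0,0,0],"rotation":[0,2.5,0],"claw":0},{"translation":[0,0,0],"rotation":[0,0,0],"claw":0}]'
python3 -c "
from h import *
need([.4688,.2477,.095],.2406,25)
from cell import vision
c=vision.snapshot('wrist')['img'];cv2.imwrite('pics/w6.png',c)
g=c[:, 300:345].mean(1).astype(int); print([(r,g[r].tolist()) for r in range(20,240,8)])"
```

```text
time_s: 10.8
tcp_pos: [0.4594, 0.2455, 0.0975]
tool_rot: [-0.2, -0.117, 0.972, -0.023]
ft_force: [21.0, 6.7, 13.8]
gripper_width: 0.0211
grip_force: 65.0
time_s: 11.05
tcp_pos: [0.4593, 0.2454, 0.0963]
tool_rot: [-0.243, -0.116, 0.963, -0.029]
ft_force: [22.1, 6.6, 13.1]
gripper_width: 0.021
grip_force: 65.5
need t [-0.23  0.   -0.09] r [ 0.11 -3.37 -0.03] | tcp [0.4593 0.2454 0.0963] t 11.05 F [22.1  6.6 13.1] w 0.021 j [ 0.32  0.51  1.55  0.04  1.58 -1.5 ]
[(20, [49, 80, 118]), (28, [69, 101, 126]), (36, [68, 99, 121]), (44, [68, 98, 121]), (52, [67, 97, 119]), (60, [74, 108, 132]), (68, [77, 112, 137]), (76, [74, 107, 131]), (84, [77, 112, 137]), (92, [77, 112, 136]), (100, [80, 116, 141]), (108, [74, 108, 132]), (116, [75, 109, 133]), (124, [89, 118, 139]), (132, [101, 127, 144]), (140, [106, 130, 145]), (148, [105, 126, 140]), (156, [120, 131, 137]), (164, [117, 129, 135]), (172, [121, 131, 134]), (180, [126, 136, 139]), (188, [125, 134, 136]), (196, [122, 129, 130]), (204, [129, 136, 136]), (212, [132, 138, 139]), (220, [134, 140, 141]), (228, [135, 142, 142]), (236, [129, 135, 135])]
```

```bash
python3 -m handwheel '[{"translation":[-0.09,0,-0.05],"rotation":[0,0,0],"claw":0},{"translation":[-0.09,0,-0.05],"rotation":[0,0,0],"claw":0},{"translation":[0,0,0],"rotation":[0,0,0],"claw":0},{"translation":[0,0,0],"rotation":[0,0,0],"claw":0}]'
python3 -m handwheel '[{"translation":[0.02,0,-0.06],"rotation":[0,0,0],"claw":0},{"translation":[0,0,0],"rotation":[0,0,0],"claw":0},{"translation":[0,0,0],"rotation":[0,0,0],"claw":0}]'
python3 -c "
from h import *
need([.4688,.2477,.095],.2406,25)"
```

```text
time_s: 11.43
tcp_pos: [0.461, 0.2457, 0.0944]
tool_rot: [-0.25, -0.116, 0.961, -0.03]
ft_force: [7.7, 2.3, 8.0]
gripper_width: 0.021
grip_force: 63.8
time_s: 11.68
tcp_pos: [0.4602, 0.2455, 0.0954]
tool_rot: [-0.251, -0.116, 0.961, -0.03]
ft_force: [6.0, 2.8, 1.4]
gripper_width: 0.0212
grip_force: 62.9
need t [-0.2  0.  -0.1] r [ 0.02 -4.29 -0.01] | tcp [0.4602 0.2455 0.0954] t 11.68 F [6.  2.8 1.4] w 0.0212 j [ 0.32  0.52  1.54  0.04  1.59 -1.5 ]
```

```bash
python3 -m handwheel '[{"translation":[-0.02,0,-0.03],"rotation":[0,2.5,0],"claw":0},{"translation":[-0.02,0,-0.03],"rotation":[0,2.5,0],"claw":0},{"translation":[0,0,0],"rotation":[0,2.5,0],"claw":0},{"translation":[0,0,0],"rotation":[0,0,0],"claw":0}]'
python3 -c "
from h import *
need([.4688,.2477,.095],.2406,25)
from cell import vision
c=vision.snapshot('wrist')['img'];cv2.imwrite('pics/w7.png',c)
cv2.imwrite('pics/w67.png',np.hstack([cv2.imread('pics/w6.png')[0:300,130:510],c[0:300,130:510]]))"
```

```text
time_s: 12.02
tcp_pos: [0.4605, 0.2453, 0.0944]
tool_rot: [-0.317, -0.113, 0.941, -0.039]
ft_force: [-0.3, 0.4, -3.4]
gripper_width: 0.0212
grip_force: 62.0
need t [-0.16  0.01 -0.14] r [-1.00e-02 -1.23e+01 -3.00e-02] | tcp [0.4605 0.2453 0.0944] t 12.02 F [-0.3  0.4 -3.4] w 0.0212 j [ 0.31  0.63  1.43  0.04  1.73 -1.51]
```

View pics/w67.png

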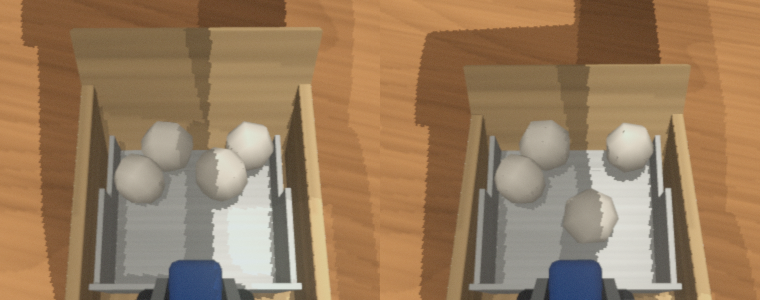

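The right frame shows the scoop now tilting with the tool, contact-free, with one lump already rolling back into the bowl. Continuing up the board.

```bash
python3 -m handwheel '[{"translation":[0.02,0,0.02],"rotation":[0,2.5,0],"claw":0},{"translation":[0.02,0,0.02],"rotation":[0,2.5,0],"claw":0},{"translation":[0.03,0,0.03],"rotation":[0,2.5,0],"claw":0},{"translation":[0.03,0,0.03],"rotation":[0,2.5,0],"claw":0},{"translation":[0.03,0,0.03],"rotation":[0,2.5,0],"claw":0}]'
python3 -m handwheel '[{"translation":[0.04,0,0.04],"rotation":[0,2.5,0],"claw":0},{"translation":[0.04,0,0.04],"rotation":[0,2.5,0],"claw":0},{"translation":[0.04,0,0.04],"rotation":[0,2.5,0],"claw":0},{"translation":[0,0,0],"rotation":[0,0,0],"claw":0}]'
python3 -c "
from h import *
need([.4688,.2477,.095],.2406,57)
from cell import vision
c=vision.snapshot('wrist')['img'];cv2.imwrite('pics/w8.png',c)
hsv=cv2.cvtColor(c,cv2.COLOR_BGR2HSV); print(c[100:300:20,325].tolist())"
```

```text
time_s: 12.48
tcp_pos: [0.4539, 0.2439, 0.0957]
tool_rot: [-0.416, -0.109, 0.901, -0.05]
ft_force: [0.7, 0.8, -4.0]
gripper_width: 0.021
grip_force: 62.1
time_s: 12.82
tcp_pos: [0.4467, 0.2421, 0.0952]
tool_rot: [-0.475, -0.105, 0.872, -0.058]
ft_force: [0.4, -0.4, -4.1]
gripper_width: 0.0207
grip_force: 62.1
need t [-0.31  0.01 -0.48] r [-0.   -0.21 -0.02] | tcp [0.4467 0.2421 0.0952] t 12.82 F [ 0.4 -0.4 -4.1] w 0.0207 j [ 0.31  0.85  1.24  0.06  2.04 -1.51]
[[81, 131, 183], [75, 119, 167], [81, 128, 179], [121, 129, 130], [122, 129, 131], [122, 127, 129], [124, 129, 131], [120, 131, 140], [100, 87, 83], [117, 74, 49]]
```

Contact-free, and Fz fell from -2.7 to -4.1 N. The extra is about 1.2 N, the weight of all four lumps. Lifting clear, then turning towards the keg.

```bash
python3 -m handwheel '[{"translation":[0.17,0,-0.11],"rotation":[0,0,0],"claw":0},{"translation":[0.34,0,-0.22],"rotation":[0,0,0],"claw":0},{"translation":[0.5,0,-0.33],"rotation":[0,0,0],"claw":0},{"translation":[0.59,0,-0.38],"rotation":[0,0,0],"claw":0},{"translation":[0.59,0,-0.38],"rotation":[0,0,0],"claw":0}]' >/dev/null
python3 -m handwheel '[{"translation":[0.5,0,-0.33],"rotation":[0,0,0],"claw":0},{"translation":[0.25,0,-0.16],"rotation":[0,0,0],"claw":0},{"translation":[0,0,0],"rotation":[-2,0,1.3],"claw":0},{"translation":[0,0,0],"rotation":[-4.2,0,2.7],"claw":0},{"translation":[0,0,0],"rotation":[-5,0,3.2],"claw":0}]' 
python3 -m handwheel '[{"translation":[0,0,0],"rotation":[-5,0,3.2],"claw":0},{"translation":[0,0,0],"rotation":[-5,0,3.2],"claw":0},{"translation":[0,0,0],"rotation":[-5,0,3.2],"claw":0},{"translation":[0,0,0],"rotation":[-4.6,0,3.1],"claw":0},{"translation":[0,0,0],"rotation":[0,0,0],"claw":0}]'
python3 -c "
from h import *
need([.649,-.059,.245],-.4,57)"
```

```text
time_s: 13.7
tcp_pos: [0.4479, 0.2435, 0.2384]
tool_rot: [-0.476, -0.003, 0.879, -0.001]
ft_force: [0.1, -0.5, -3.7]
gripper_width: 0.0212
grip_force: 62.1
time_s: 14.12
tcp_pos: [0.448, 0.2407, 0.2379]
tool_rot: [-0.467, 0.177, 0.861, 0.096]
ft_force: [-0.2, 0.8, -3.5]
gripper_width: 0.0213
grip_force: 62.1
need t [-3.98 -4.9  -6.45] r [ 0.3   0.01 -0.15] | tcp [0.448  0.2407 0.2379] t 14.12 F [-0.2  0.8 -3.5] w 0.0213 j [ 0.09  0.54  1.43  0.47  2.06 -1.05]
```

```bash
python3 -m handwheel '[{"translation":[-0.12,-0.15,-0.19],"rotation":[0,0,0],"claw":0},{"translation":[-0.24,-0.3,-0.39],"rotation":[0,0,0],"claw":0},{"translation":[-0.4,-0.49,-0.64],"rotation":[0,0,0],"claw":0},{"translation":[-0.4,-0.49,-0.64],"rotation":[0,0,0],"claw":0},{"translation":[-0.4,-0.49,-0.64],"rotation":[0,0,0],"claw":0}]' 
python3 -m handwheel '[{"translation":[-0.4,-0.49,-0.64],"rotation":[0,0,0],"claw":0},{"translation":[-0.4,-0.49,-0.64],"rotation":[0,0,0],"claw":0},{"translation":[-0.4,-0.49,-0.64],"rotation":[0,0,0],"claw":0},{"translation":[-0.4,-0.49,-0.64],"rotation":[0,0,0],"claw":0},{"translation":[-0.4,-0.49,-0.64],"rotation":[0,0,0],"claw":0}]' >/dev/null
python3 -m handwheel '[{"translation":[-0.28,-0.34,-0.45],"rotation":[0,0,0],"claw":0},{"translation":[-0.14,-0.17,-0.22],"rotation":[0,0,0],"claw":0},{"translation":[0,0,0],"rotation":[0,0,0],"claw":0},{"translation":[0,0,0],"rotation":[0,0,0],"claw":0}]' 
python3 -c "
from h import *
from cell import env,vision
need([.649,-.059,.195],-.4,57)
s=env.sense(); d=vision.snapshot('wrist'); im=d['img']; cv2.imwrite('pics/w9.png',im)
h=cv2.cvtColor(im,cv2.COLOR_BGR2HSV)
T=d['T_tool_cam']
for tilt in (-28,-30,-32):
  pts=[]
  for X in (-.05,.05):
    for Y in (-.055,.055):
      p=R.from_euler('y',tilt,degrees=True).apply([-(X-.0744),Y,0.0817]) + [0,0,.006]
      q=T[:3,:3].T@(p-T[:3,3]); pts.append([round(d['cx']+d['fx']*q[0]/-q[2]),round(d['cy']-d['fy']*q[1]/-q[2])])
  print(tilt,pts)
m=im[:300,150:500]; g=cv2.resize(cv2.cvtColor(m,cv2.COLOR_BGR2GRAY),(44,38)); print('\n'.join(''.join(' .:-=+*#%@'[min(9,int(v)//24)] for v in r) for r in g))"
```

```text
time_s: 14.53
tcp_pos: [0.5276, 0.1249, 0.2396]
tool_rot: [-0.468, 0.172, 0.862, 0.094]
ft_force: [0.9, -0.8, -4.1]
gripper_width: 0.021
grip_force: 62.1
time_s: 15.28
tcp_pos: [0.6492, -0.0545, 0.241]
tool_rot: [-0.468, 0.174, 0.861, 0.095]
ft_force: [-0.2, -0.2, -3.8]
gripper_width: 0.0211
grip_force: 62.2
need t [-0.99 -0.11  0.59] r [-0.04 -0.09  0.11] | tcp [ 0.6492 -0.0545  0.241 ] t 15.28 F [-0.2 -0.2 -3.8] w 0.0211 j [-0.26  1.06  0.61  0.18  2.46 -1.35]
-28 [[249, 138], [402, 138], [242, 277], [409, 277]]
-30 [[250, 144], [401, 144], [242, 281], [409, 281]]
-32 [[251, 151], [400, 151], [242, 286], [409, 286]]
**.::.::....****+......-**-******+*++++++.::
+*::.:::....:=**........**-********+++++-.==
.:+.::.:.:..::**........*+-********+++++..==
......::.:...:**........*+-*********++++.:==
....:::.:::...+*.------.*+-******+++++++:.::
....::::.:...-=*........*==+++++++++++++=:::
...:..::::...::*:...=++++++++++++++++++++++:
--:.::::::...:=+++++++++++++++++++++++++++++
......::::...+++++++++++++++++++++++++++++++
:-+++::::::..=++++++=+++++++++++++++++++++++
+++++::::::...-==+=====+
[... 535 characters left out ...]
===###%%%%%%*%#####-----=
+++++++++++=-=========###%%%%%%######*#+----
++++++++++============+##%%%%%%#*#####*##---
++++++++++=-=====++===+##%%%%%%#-*######*#*-
++++++++++=-====+++++++##%%%%%%%-+=######*#*
++++++++++--===++++++==##%%%%%%%-=--#######*
+++++++++---===++++++=+##%%%%%%%-----*######
++++++++----====++++===###%%%%%%--=----#####
++++++++----=+===++====+##%%%%%%--*-----####
++++++++---=++++===+++++*#%%%%%%--#+-----+##
++++++++-=-++++++==+++++*#*%%%%%#-#++------#
++++++++-=-++++++==::::::#+#%%%%+-%+++------
++++++++-=--+++++==::::::*=*#%%#--%++++=----
++++++++-=--=++==--:::::::+=***+--%++++++---
%%%%=+++-========-.:::::::-##%%####*++++++--
%%%%+++++-----..:-.::::::.-+:++++++++++++++-
```

Load still aboard (Fz -3.8), and the pads' pivot angle is confirmed at about -31°. Refining the keg position from the first pictures before pouring.

Run:
```python
from h import *
from scipy.ndimage import map_coordinates
a=np.linspace(0,2*np.pi,180,endpoint=False)
for c in('scene','side'):
    g=cv2.GaussianBlur(cv2.imread(f'pics/{c}0.png').astype(np.float32),(0,0),1)
    G=sum(np.hypot(cv2.Sobel(g[...,k],-1,1,0),cv2.Sobel(g[...,k],-1,0,1)) for k in range(3)); G=np.minimum(G,250)
    best=[]
    for x in np.arange(.47,.52,.001):
        for y in np.arange(-.02,.035,.001):
            v=0
            for r in(.08,.072):
                p=proj(c,np.c_[x+r*np.cos(a),y+r*np.sin(a),np.full(180,.11)]); v+=map_coordinates(G,[p[:,1],p[:,0]],order=1).mean()
            best.append((v,x,y))
    best.sort(reverse=True); print(c,np.round(best[:6],3).tolist())
```

```text
scene [[438.776, 0.491, -0.001], [438.517, 0.492, -0.001], [437.156, 0.491, -0.002], [436.398, 0.492, -0.002], [435.559, 0.492, 0.0], [435.148, 0.49, -0.001]]
side [[447.355, 0.488, 0.007], [446.898, 0.489, 0.007], [446.86, 0.488, 0.006], [445.18, 0.489, 0.006], [445.069, 0.487, 0.006], [444.699, 0.487, 0.007]]
```

Keg at about (.490,.003). Lowering into the pouring position, levelling about the lip, then tipping about the lip.

```bash
python3 -m handwheel '[{"translation":[-0.32,-0.08,0.21],"rotation":[0,0,0],"claw":0},{"translation":[-0.32,-0.08,0.21],"rotation":[0,0,0],"claw":0},{"translation":[-0.32,-0.08,0.21],"rotation":[0,0,0],"claw":0},{"translation":[0,0,0],"rotation":[0,0,0],"claw":0},{"translation":[0,0,0],"rotation":[0,0,0],"claw":0}]' 
python3 -m handwheel '[{"translation":[0.31,0,-0.13],"rotation":[0,-5,0],"claw":0},{"translation":[0.31,0,-0.13],"rotation":[0,-5,0],"claw":0},{"translation":[0.31,0,-0.13],"rotation":[0,-5,0],"claw":0},{"translation":[0.31,0,-0.13],"rotation":[0,-5,0],"claw":0}]' 
python3 -c "
from h import *
need([.645,-.063,.195],-.4,37)
from cell import env
s=env.sense(); print('lip',(s['tcp_pos']+quat(s['tool_rot']).apply([.0645,0,.14])).round(4))"
```

```text
time_s: 15.75
tcp_pos: [0.6437, -0.0627, 0.1935]
tool_rot: [-0.47, 0.174, 0.86, 0.095]
ft_force: [0.2, -0.4, -3.3]
gripper_width: 0.0209
grip_force: 62.1
time_s: 16.08
tcp_pos: [0.63, -0.0568, 0.2481]
tool_rot: [-0.309, 0.188, 0.93, 0.063]
ft_force: [1.0, -0.5, -2.3]
gripper_width: 0.0208
grip_force: 62.0
need t [-1.12  0.    0.82] r [0.06 0.2  0.08] | tcp [ 0.63   -0.0568  0.2481] t 16.08 F [ 1.  -0.5 -2.3] w 0.0208 j [-0.26  0.72  0.99  0.1   2.07 -1.41]
lip [ 0.5052 -0.0039  0.1747]
```

```bash
python3 -m handwheel '[{"translation":[0,0,0],"rotation":[0,0,0],"claw":0},{"translation":[-0.26,0,0.35],"rotation":[0,0,0],"claw":0},{"translation":[-0.26,0,0.35],"rotation":[0,0,0],"claw":0},{"translation":[0,0,0],"rotation":[0,0,0],"claw":0},{"translation":[0,0,0],"rotation":[0,0,0],"claw":0}]' 
python3 -c "
from h import *
from cell import env
s=env.sense(); print('lip',(s['tcp_pos']+quat(s['tool_rot']).apply([.0645,0,.14])).round(4))"
python3 -m handwheel '[{"translation":[0.31,0,-0.13],"rotation":[0,-5,0],"claw":0},{"translation":[0.31,0,-0.13],"rotation":[0,-5,0],"claw":0},{"translation":[0.31,0,-0.13],"rotation":[0,-5,0],"claw":0},{"translation":[0.31,0,-0.13],"rotation":[0,-5,0],"claw":0},{"translation":[0.31,0,-0.13],"rotation":[0,-5,0],"claw":0}]'  >/dev/null
python3 -m handwheel '[{"translation":[0.31,0,-0.13],"rotation":[0,-5,0],"claw":0},{"translation":[0.31,0,-0.13],"rotation":[0,-5,0],"claw":0},{"translation":[0.31,0,-0.13],"rotation":[0,-5,0],"claw":0},{"translation":[0.31,0,-0.13],"rotation":[0,-5,0],"claw":0},{"translation":[0.31,0,-0.13],"rotation":[0,-5,0],"claw":0}]'  >/dev/null
python3 -m handwheel '[{"translation":[0.31,0,-0.13],"rotation":[0,-5,0],"claw":0},{"translation":[0.31,0,-0.13],"rotation":[0,-5,0],"claw":0},{"translation":[0.31,0,-0.13],"rotation":[0,-5,0],"claw":0},{"translation":[0,0,0],"rotation":[0,0,0],"claw":0},{"translation":[0,0,0],"rotation":[0,0,0],"claw":0}]'
python3 -m handwheel '[{"translation":[0,0,0],"rotation":[0,0,0],"claw":0},{"translation":[0,0,0],"rotation":[0,0,0],"claw":0},{"translation":[0,0,0],"rotation":[0,0,0],"claw":0},{"translation":[0,0,0],"rotation":[0,0,0],"claw":0}]'
python3 -c "
from h import *
need([.645,-.063,.195],-.4,-28)
from cell import env,vision
s=env.sense(); print('lip',(s['tcp_pos']+quat(s['tool_rot']).apply([.0645,0,.14])).round(4))
im=vision.snapshot('wrist')['img']; cv2.imwrite('pics/w10.png',im)
b=vision.snapshot('scene')['img']; c=vision.snapshot('side')['img']; cv2.imwrite('pics/s10.png',b);cv2.imwrite('pics/d10.png',c)
m=im[:300,150:500]; g=cv2.resize(cv2.cvtColor(m,cv2.COLOR_BGR2GRAY),(60,36)); print('\n'.join(''.join(' .:-=+*#%@'[min(9,int(v)//24)] for v in r) for r in g))"
```

```text
time_s: 16.5
tcp_pos: [0.6288, -0.0563, 0.2104]
tool_rot: [-0.314, 0.188, 0.928, 0.064]
ft_force: [0.1, 0.7, -2.8]
gripper_width: 0.0207
grip_force: 62.0
lip [ 0.5033 -0.0033  0.1383]
time_s: 17.75
tcp_pos: [0.4956, 0.0001, 0.2947]
tool_rot: [0.236, 0.192, 0.951, -0.047]
ft_force: [0.2, 0.3, -2.1]
gripper_width: 0.0208
grip_force: 62.1
time_s: 18.08
tcp_pos: [0.4981, -0.0012, 0.2949]
tool_rot: [0.236, 0.193, 0.951, -0.047]
ft_force: [0.7, -0.2, -2.7]
gripper_width: 0.0209
grip_force: 62.1
need t [-2.35  0.01  4.07] r [ 0.05 -0.1  -0.06] | tcp [ 0.4981 -0.0012  0.2949] t 18.08 F [ 0.7 -0.2 -2.7] w 0.0209 j [-0.07 -0.45  2.13 -0.18  1.   -1.17]
lip [ 0.506  -0.0044  0.1409]
===+==+++++=+++==-.....-+++++=-++++.....=#+++++++++++++=++++
++++++====+++++=-....:+*++++===++++*+:..--#++++++++==+++++++
==+===+++++++++-...:::=*+====--===+++--:..-#++++++++++++++++
=++++++++==++++::.---.:+===-...-++++---:..--*++++++++++++++=
++++++==+++++*--.:--:-..............-:::-:.--#++++++++++++++
+++++++++++++--..---:-..............-:::-:.:--++++++++++++++
=++++++++++++-:..-:-:-..............::::--. --+++++++
[... 1076 characters left out ...]
==+*********---*+++++=:::::::
%%%%%%%%%%%%%*---==========================---*+++++:::+++++
%%%#*++++++++*---==========================---*++++-:-==++++
+++++++++++++*---==========================---*+++++:====+++
+++++++++++++*---===========================--*++++++-===+++
+++++++++++++*---===========================--*++++++=-===++
+++++++++++++*---===========================--*+++++++-====+
+++++++++++++*--==========::::::::==========--*++++++++-=+--
+++++++++++++=--=========-:::::::::=========--=++++++++--:--
+++++++++++++=--=======--::::::::::--=======--=+++++++++::::
++++++++++++***********--.::::::-::--***********++++++++=:--
=====--=++++++++++++..:--.-:-:----.:--..++++++++++++++++*-==
```

Run:
```python
from h import *
def blobs(f,roi=None):
    im=cv2.imread(f); h=cv2.cvtColor(im,cv2.COLOR_BGR2HSV); m=((h[...,1]<60)&(h[...,2]>90)).astype(np.uint8)
    n,l,s,c=cv2.connectedComponentsWithStats(m); return [(c[i].round().astype(int).tolist(),int(s[i,4])) for i in range(1,n) if 12<s[i,4]<800]
for c in('scene','side'):
    f={'scene':'s10','side':'d10'}[c]
    old=blobs(f'pics/{c}0.png'); new=blobs(f'pics/{f}.png')
    print(c,'old',old,'\n new',[b for b in new if not any(np.hypot(*(np.array(b[0])-o[0]))<4 and abs(b[1]-o[1])<.3*o[1] for o in old)])
```

```text
scene old [([309, 23], 666), ([392, 11], 716), ([522, 9], 113), ([115, 14], 231), ([97, 37], 17), ([342, 41], 163), ([268, 66], 264), ([73, 63], 18), ([339, 77], 141), ([113, 78], 13), ([130, 78], 52), ([17, 83], 218), ([502, 82], 178), ([631, 84], 16), ([424, 99], 85), ([596, 107], 68), ([131, 113], 99), ([489, 119], 176), ([109, 118], 16), ([569, 142], 132), ([31, 150], 324), ([623, 167], 40), ([160, 177], 421), ([42, 185], 311), ([9, 224], 574), ([312, 254], 247), ([401, 249], 74), ([425, 254], 68), ([313, 272], 198), ([394, 266], 77), ([421, 270], 84), ([311, 292], 157), ([210, 306], 132), ([216, 322], 115)] 
 new [([519, 9], 58), ([387, 16], 169), ([533, 10], 16), ([118, 14], 149), ([96, 15], 17), ([446, 18], 164), ([327, 39], 34), ([100, 71], 13), ([326, 75], 43), ([337, 112], 104), ([637, 130], 39), ([342, 154], 21), ([624, 166], 60), ([635, 169], 62), ([91, 471], 30)]
side old [([536, 65], 619), ([201, 102], 59), ([222, 99], 41), ([247, 104], 14), ([189, 116], 69), ([203, 119], 210), ([472, 121], 20), ([365, 129], 309), ([176, 129], 88), ([191, 132], 240), ([226, 141], 24), ([626, 154], 158), ([244, 194], 107), ([112, 197], 59), ([98, 212], 111), ([247, 211], 91), ([120, 219], 504), ([189, 212], 159), ([83, 228], 89), ([127, 228], 23), ([73, 238], 38), ([59, 253], 194), ([78, 259], 488), ([209, 253], 23), ([320, 265], 280), ([134, 255], 32), ([105, 268], 614), ([120, 273], 77), ([36, 278], 241), ([321, 283], 256), ([55, 284], 679), ([83, 294], 771), ([100, 299], 71), ([33, 311], 656), ([14, 301], 13), ([3, 313], 39), ([64, 320], 349), ([77, 327], 106), ([14, 333], 244), ([309, 334], 101), ([44, 340], 193), ([337, 340], 113), ([61, 347], 26), ([306, 363], 131), ([332, 367], 109)] 
 new [([340, 149], 21), ([315, 173], 84), ([630, 193], 98), ([192, 257], 23), ([12, 332], 428), ([246, 439], 38)]
```

All lumps have left the bowl, and no lump shows on the bench or in the trough, so all four are in the keg. Returning to the board.

```bash
python3 -c "
from h import *
need([.579,-.292,.30],-.4,-28)
need([.579,-.292,.30],-.496,-28)"
```

```text
need t [-4.23 -5.91  2.07] r [ 0.05 -0.11 -0.04] | tcp [ 0.4975 -0.001   0.2943] t 18.23 F [-0.6  0.8 -1.9] w 0.0208 j [-0.07 -0.45  2.13 -0.18  1.   -1.17]
need t [-4.23 -5.91  2.07] r [ 2.62 -0.12  4.82] | tcp [ 0.4975 -0.001   0.2943] t 18.23 F [-0.6  0.8 -1.9] w 0.0208 j [-0.07 -0.45  2.13 -0.18  1.   -1.17]
```

```bash
python3 -m handwheel '[{"translation":[-0.42,-0.59,0.21],"rotation":[0,0,0],"claw":0},{"translation":[-0.42,-0.59,0.21],"rotation":[0,0,0],"claw":0},{"translation":[-0.42,-0.59,0.21],"rotation":[0,0,0],"claw":0},{"translation":[-0.42,-0.59,0.21],"rotation":[0,0,0],"claw":0},{"translation":[-0.42,-0.59,0.21],"rotation":[0,0,0],"claw":0}]' >/dev/null
python3 -m handwheel '[{"translation":[-0.42,-0.59,0.21],"rotation":[0,0,0],"claw":0},{"translation":[-0.42,-0.59,0.21],"rotation":[0,0,0],"claw":0},{"translation":[-0.42,-0.59,0.21],"rotation":[0,0,0],"claw":0},{"translation":[-0.42,-0.59,0.21],"rotation":[0,0,0],"claw":0},{"translation":[-0.42,-0.59,0.21],"rotation":[0,0,0],"claw":0}]' >/dev/null
python3 -m handwheel '[{"translation":[0,0,0],"rotation":[0,7,0],"claw":0},{"translation":[0,0,0],"rotation":[0,7,0],"claw":0},{"translation":[0,0,0],"rotation":[0,7,0],"claw":0},{"translation":[0,0,0],"rotation":[0,7,0],"claw":0},{"translation":[0,0,0],"rotation":[0,7,0],"claw":0}]' >/dev/null
python3 -m handwheel '[{"translation":[0,0,0],"rotation":[0,7,0],"claw":0},{"translation":[0,0,0],"rotation":[0,7,0],"claw":0},{"translation":[0,0,0],"rotation":[0,7,0],"claw":0},{"translation":[0,0,0],"rotation":[0,3,0],"claw":0},{"translation":[0,0,0],"rotation":[0,0,0],"claw":0}]' >/dev/null
python3 -c "
from h import *
from cell import vision
need([.579,-.292,.14],-.496,31)
im=vision.snapshot('wrist')['img']; cv2.imwrite('pics/w11.png',im)
m=im[:300,150:500]; g=cv2.resize(cv2.cvtColor(m,cv2.COLOR_BGR2GRAY),(60,38)); print('\n'.join(''.join(' .:-=+*#%@'[min(9,int(v)//24)] for v in r) for r in g))"
```

```text
need t [-2.   -0.02  3.27] r [-2.76 -0.47  4.79] | tcp [ 0.5792 -0.2917  0.2934] t 19.9 F [ 0.8 -0.7 -4. ] w 0.0211 j [-0.55  0.68  0.92 -0.09  2.08 -1.74]
****++*+*+++++**************+.-+++++++++*+++++++-----===****
++**++++*+*******************++++++*++++*+++++**-----===****
+++*+*+**************+****++***+++++++++++****++-----===***+
**+*******************+********+++++*****+++****===---==****
******************+************++++++++++*++****========****
******+*******++*+:*+*********+++***+**++*+*****========****
********+**+*****+=:-::*********++++**+++++****+======-=***+
**+*************++*====:-+**+*+++*+++++++++****=====---++***
**************++*+*:-====:***++=--=++++++++****==-----=+****
*************++*+**+::====+**++------------==++=---===-+****
*******************+::::=====++-------------==----=--==****+
*********-=+********::::::==-++-------------=-=-=======++**-
***********--=****+::::=*:::.+=-------------===========**--.
************+--+*:::::=-+++:*+-------------======-====-*-:..
**************---:::-=====++++------------===-==------=--..+
****************--:+***=====+
[... 673 characters left out ...]
********++++---****--+.....:-
-************%===@@@@@@@*******************---****+--+......
**+*****++*++@===@@%@@@@*******************=--*****+=:-+....
*****++******@===@@%%%%%*******************=--****+++=-:-=+:
**+*+********@==+@%%%%%@*******************=--**+**+++*===--
**+***+******@==*@%%%%@@*******************+--*+++****+****+
**++*********@==*@%%%%@@***++++++**********+--***+******++**
*************@==#@%@@@@@**--------*********+--**************
*************@-=%%%%%@@@*+---------*********--**************
****+++++****@=-%%%%@@@+=---------:==+++++++--+*************
===*********@@%%%%*+++===:--------:===+*********************
%%-=--=+*+++********::-==:--------:-==::##@*****************
```

```bash
python3 -m handwheel '[{"translation":[-0.5,0,0.82],"rotation":[-2.8,-0.4,4.8],"claw":0},{"translation":[-0.45,0,0.75],"rotation":[0,0,0],"claw":0},{"translation":[-0.45,0,0.75],"rotation":[0,0,0],"claw":0},{"translation":[-0.3,0,0.5],"rotation":[0,0,0],"claw":0},{"translation":[-0.2,0,0.3],"rotation":[0,0,0],"claw":0}]' >/dev/null
python3 -m handwheel '[{"translation":[0,0,0],"rotation":[0,0,0],"claw":0},{"translation":[0,0,0],"rotation":[0,0,0],"claw":0}]' 
python3 -c "
from h import *
need([.579,-.292,.0985],-.496,31)"
```

```text
time_s: 20.53
tcp_pos: [0.5799, -0.2919, 0.1537]
tool_rot: [-0.255, 0.237, 0.935, 0.065]
ft_force: [0.3, 0.6, -1.9]
gripper_width: 0.021
grip_force: 62.0
need t [-0.69 -0.01  1.2 ] r [ 0.03  0.43 -0.03] | tcp [ 0.5799 -0.2919  0.1537] t 20.53 F [ 0.3  0.6 -1.9] w 0.021 j [-0.57  0.77  1.06 -0.04  1.85 -1.64]
```

```bash
python3 -m handwheel '[{"translation":[-0.2,0,0.4],"rotation":[0,0.4,0],"claw":0},{"translation":[-0.2,0,0.3],"rotation":[0,0,0],"claw":0},{"translation":[-0.15,0,0.2],"rotation":[0,0,0],"claw":0},{"translation":[0,0,0],"rotation":[0,0,0],"claw":0},{"translation":[0,0,0],"rotation":[0,0,0],"claw":0}]' 
python3 -m handwheel '[{"translation":[-0.06,0,0.1],"rotation":[0,0,0],"claw":0},{"translation":[-0.05,0,0.08],"rotation":[0,0,0],"claw":0},{"translation":[0,0,0],"rotation":[0,0,0],"claw":0}]' 
python3 -c "
from h import *
need([.579,-.292,.0968],-.496,31)"
```

```text
time_s: 20.95
tcp_pos: [0.5795, -0.2916, 0.1089]
tool_rot: [-0.261, 0.237, 0.934, 0.066]
ft_force: [0.6, -0.6, -2.5]
gripper_width: 0.0208
grip_force: 62.1
time_s: 21.2
tcp_pos: [0.58, -0.2919, 0.1013]
tool_rot: [-0.26, 0.237, 0.934, 0.066]
ft_force: [-0.7, -0.7, -1.6]
gripper_width: 0.0209
grip_force: 62.1
need t [-0.04 -0.01  0.11] r [ 0.03 -0.08 -0.02] | tcp [ 0.58   -0.2919  0.1013] t 21.2 F [-0.7 -0.7 -1.6] w 0.0209 j [-0.57  0.83  1.07 -0.04  1.79 -1.64]
```

```bash
python3 -m handwheel '[{"translation":[-0.03,0,0.05],"rotation":[0,0,0],"claw":0},{"translation":[0,0,0],"rotation":[0,0,0],"claw":0}]' | grep -E 'tcp|ft'
python3 -m handwheel '[{"translation":[-0.03,0,0.05],"rotation":[0,0,0],"claw":0},{"translation":[0,0,0],"rotation":[0,0,0],"claw":0}]' | grep -E 'tcp|ft'
python3 -m handwheel '[{"translation":[-0.02,0,0.04],"rotation":[0,0,0],"claw":0},{"translation":[0,0,0],"rotation":[0,0,0],"claw":0}]' | grep -E 'tcp|ft'
```

```text
tcp_pos: [0.5801, -0.292, 0.0994]
ft_force: [0.3, 0.3, -2.4]
tcp_pos: [0.5801, -0.2919, 0.097]
ft_force: [-0.2, 0.6, -2.5]
tcp_pos: [0.5802, -0.2921, 0.0958]
ft_force: [-0.1, -0.3, -0.8]
```

```bash
python3 -m handwheel '[{"translation":[-0.02,0,0.04],"rotation":[0,0,0],"claw":0},{"translation":[0,0,0],"rotation":[0,0,0],"claw":0}]' | grep -E 'tcp|ft'
python3 -m handwheel '[{"translation":[-0.02,0,0.04],"rotation":[0,0,0],"claw":0},{"translation":[0,0,0],"rotation":[0,0,0],"claw":0}]' | grep -E 'tcp|ft'
python3 -m handwheel '[{"translation":[-0.02,0,0.04],"rotation":[0,0,0],"claw":0},{"translation":[0,0,0],"rotation":[0,0,0],"claw":0}]' | grep -E 'tcp|ft|rot'
```

```text
tcp_pos: [0.5804, -0.2921, 0.0957]
ft_force: [-0.1, 0.3, 5.5]
tcp_pos: [0.5805, -0.2922, 0.0956]
ft_force: [-0.1, 0.6, 11.8]
tcp_pos: [0.5806, -0.2923, 0.0955]
tool_rot: [-0.259, 0.237, 0.934, 0.066]
ft_force: [-0.6, 0.5, 19.1]
```

```bash
python3 -m handwheel '[{"translation":[0.03,0,-0.06],"rotation":[0,0,0],"claw":0},{"translation":[0,0,0],"rotation":[0,0,0],"claw":0}]' | grep -E 'tcp|ft'
python3 -m handwheel '[{"translation":[0,0,0],"rotation":[0,0,0],"claw":1},{"translation":[0,0,0],"rotation":[0,0,0],"claw":1},{"translation":[0,0,0],"rotation":[0,0,0],"claw":1},{"translation":[0,0,0],"rotation":[0,0,0],"claw":1},{"translation":[0,0,0],"rotation":[0,0,0],"claw":1}]' | grep -E 'tcp|ft|width'
python3 -m handwheel '[{"translation":[0,0,0],"rotation":[0,0,0],"claw":1},{"translation":[0,0,0],"rotation":[0,0,0],"claw":1},{"translation":[0.1,0,-0.17],"rotation":[0,0,0],"claw":1},{"translation":[0.2,0,-0.34],"rotation":[0,0,0],"claw":1},{"translation":[0.3,0,-0.5],"rotation":[0,0,0],"claw":1}]' | grep -E 'tcp|ft|width'
python3 -m handwheel '[{"translation":[0.4,0,-0.67],"rotation":[0,0,0],"claw":1},{"translation":[0.4,0,-0.67],"rotation":[0,0,0],"claw":1},{"translation":[0.4,0,-0.67],"rotation":[0,0,0],"claw":1},{"translation":[0.3,0,-0.5],"rotation":[0,0,0],"claw":1},{"translation":[0,0,0],"rotation":[0,0,0],"claw":1}]' | grep -E 'time|tcp|ft|width'
python3 -c "
from h import *
from cell import vision
w=vision.snapshot('wrist')['img']; a=vision.snapshot('scene')['img']; b=vision.snapshot('side')['img']
for n,i in(('wz',w),('sz',a),('dz',b)): cv2.imwrite(f'pics/{n}.png',i)
cv2.imwrite('pics/fin.png',np.vstack([np.hstack([cv2.resize(w,(400,300)),cv2.resize(a[150:345,90:350],(400,300))]),np.hstack([cv2.resize(b[125:290,270:490],(400,300)),cv2.resize(b[190:415,150:450],(400,300))])]))"
```

```text
tcp_pos: [0.5804, -0.2922, 0.0956]
ft_force: [0.1, 0.7, 11.5]
tcp_pos: [0.5796, -0.2917, 0.0922]
ft_force: [-0.4, 0.5, 0.3]
gripper_width: 0.0797
tcp_pos: [0.579, -0.2913, 0.1391]
ft_force: [0.2, 1.0, 0.5]
gripper_width: 0.0851
time_s: 23.62
tcp_pos: [0.5823, -0.2934, 0.266]
ft_force: [0.6, -0.7, 1.0]
gripper_width: 0.0853
```

View pics/fin.png

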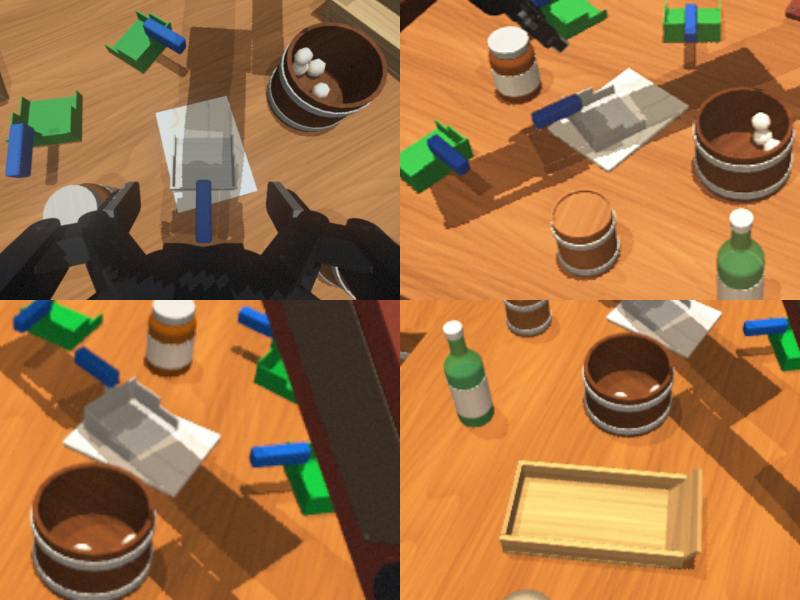

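The final picture shows the scoop standing level on its board (205,160). The lumps are inside the keg at (303,56)–(321,90), the trough is empty and the bystanders are in place. Handing in.

```bash
python3 -c "
from cell import env
print(env.hand_in())"
```

```text
the job is handed in; nothing more can be done
None
```

The job is handed in at about 24 s on the robot's clock: all four lumps appear to be in the keg (the trough and bench show none), and the scoop stands level on its board, let go.

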